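Third hand at the gel caster: seat the glass cassette and hold it on its seal

ROBOT

A 6-joint arm with a two-finger parallel gripper is mounted at the origin on a cart in front of the work surface, level with it; the furniture and walls round the work are solid. World frame = base frame: x ahead of the robot, y to its left, z up, the work surface at z = 0. Lengths are in m, angles in rad, forces in N, time in s.
With the tool pointing down it reaches from about 0.375 to 0.975 m from the base axis. Payload 3.8 kg.
Tool frame: the origin (TCP) lies midway between the tips of the shut fingers; the grasp point (between the pads) lies 19 mm behind it; z points along the fingers, y is the direction in which the jaws open and shut (so a half turn about z gives the same grasp; the last joint's range is limited). The gripper opens to 85 mm and grips with 20 to 120 N. Pads are 22 mm wide; open, the fingers measure 114 mm over their backs; the gripper's body (76 mm by 85 mm) begins 54 mm behind the grasp point. The pads swing forward as they close: fully open they stand 13 mm farther back than shut.
Start: joints at [1.292, 0.264, 1.604, -0, 1.274, -0.037], TCP at [0.162, 0.655, 0.231] pointing down, gripper open.
Joint ranges: [-2.63, 2.63], [-0.94, 2.18], [0.31, 2.57], [-1.31, 4.45], [0, 2.66], [-2.55, 2.55]. Speed limits (rad/s): [2.57, 2.57, 3.14, 3.14, 3.14, 3.14].

INTERFACE

Orientations are given as a rotation vector (axis times angle).
In Python, from workcell import bot gives the robot as it stands.
- The arm moves only by the shell command python3 -m inch 'ROWS' [FORCE]. ROWS is JSON, a list of rows, each an object of numbers: "dx", "dy", "dz": the shift along the tool's x, y, z in m; "ax", "ay", "az": the turn, a rotation vector about the tool's x, y, z in degrees; "fingers": the opening, from -1 (shut) to 1 (fully open). A call has 1 to 20 rows; each row is the pose to reach, as a shift and turn from the pose measured when the call began, along the tool's axes at that moment; what a row does not reach only later rows make up. A row lasts 1/8 s, in which the tool goes at most 62.5 mm and 10.7 degrees, less where a joint would pass 70% of its speed; a pose out of reach is approached as far as the arm can. A call with a gripper value outside its range is refused whole. The fingers move at their own pace and stop on an object; FORCE is the grip in N (left out, the last holds). Time passes only in rows, so rows that repeat a pose let the fingers close. It gives the time, the measured TCP pose, the force and the opening at its end, in the units of the state.
- bot.read_state(): the state, without advancing time (a new reading comes with each control period).
- bot.read_camera(name): name is "scene" or "top" or "wrist"; returns (picture, depth): 420x560x3 uint8, blue, green, red; 420x560 float32, m along the optical axis (not along the pixel's ray), 0 where there is no reading.
- bot.get_calibration(name): a dict with "intrinsics" (3x3 intrinsics, pixels), "view" (4x4, takes a point from world to camera coordinates). Camera axes: x right, y down, z forward; pixel columns grow to the right and rows downward; lengths in m; the calibration is good to about 2 mm. A picture is of the moment at which its call begins: read the wrist's pose just before it. get_calibration takes no time and is no camera call; for the wrist camera it gives the pose at the moment of the call.
- bot.finish_job(): hands the job in, once; it reports no verdict.
Trained networks look in the newest picture that a camera, given by its name, has taken for a name from the list of things; names that differ only in an ending like _2 or _b are one class to them, and where a whole thing is asked for, a point or a joint stands for the part that bears it (a point fixed in the world has none). Each returns a list of dicts, best first, with "p" (0 to 1); they miss things now and then, are a little off and sometimes report something else, mostly with a low value. They report only what shows in the picture. A call takes as long as a camera call. They do not tell look-alikes from the thing itself.
- bot.masks_of(camera, thing): "region" (420x560 bool, what is visible of it) and "box" ([left, top, right, bottom] in pixels, round what is visible of it).
The state is a dict: "time": time; "q": joint angles; "joint_vel": joint speeds; "joint_torque": joint torques, N m; "tool_pos": TCP position; "tcp_rot": TCP orientation; "wrist_force": force on the tool from outside, world axes, zero at the start; "torque": the same for the moment, N m; "width": opening from 0.0 (shut) to 1.0 (fully open).
Only numpy, scipy, OpenCV 4.12 (cv2) and the standard library are available. Lean on these libraries where they do the work, as an engineer would, in place of code of your own. Each camera call takes 0.05 s, during which the arm holds its last target. There are 200 camera calls.

TASK

Take the glass gel cassette out of the white drying rack, slide it upright down the side channels of the casting stand until it stands on the rubber seal, then swing the clamp bar with the yellow knob over in front of it until the bar rests in its catch. Then press the cassette straight down on its top edge, so that it bears on the sprung seal with about 12 newtons (never more than 25, it is glass), and keep that push steady: the program finishes while still pressing, so that a colleague can tighten the two thumbscrews of the bar. Keep the cassette upright and leave the timer, the beaker and the blue marker where they are.

Things in the scene. Friction and masses are not known exactly. Their poses are not given: they have to be found in the camera images.
- cassette: loose glass gel cassette, a flat upright plate 8 mm thick (its x), 100 mm wide (its y), 82 mm tall (z), 0.11 to 0.18 kg; clear glass, white frosted strip along the top, a blue spacer down each side edge; front and back alike. Origin: centre of its underside. Starts standing in the rack's middle slot, 10 mm above the worktop
- cassette_top (a point): centre of the cassette's top edge, 82 mm above its origin
- drying_rack: white plastic drying rack, fixed, 96 (x) x 120 (y) mm; floor 10 mm and fins 36 mm above the worktop; three slots along its y, 11 mm wide, at 26 mm pitch, only the middle one in use; origin: centre of its underside
- stand: casting stand, fixed: grey base 92 (x) x 156 (y) x 12 mm, two aluminium uprights. Origin: centre of its underside; x to its back, y to its left (pivot side) seen from the front. The cassette's width goes along the stand's y. A vertical channel in each upright, 11.6 mm wide, centred on x = 0, closed at y = +-52 mm, reaches z = 93 mm, its flared lead-in (about 5 mm wider each way) z = 102 mm
- seat (a point): where the centre of the cassette's underside belongs: middle of the unloaded seal's top face, 34 mm above the stand's underside, stand axes. The cassette then has 1.8 mm play either way in x and 2 mm in y, and its top edge stands 115 mm above the worktop, 13 mm above the lead-ins
- seal: black rubber-faced sealing bar at the foot of the channels, 12 x 102 mm, floating on springs: gives 0.5 mm per newton (2 N per mm) straight down, at most 12 mm; origin: middle of its top face, at the seat when unloaded. The force that counts is the one between cassette and seal: the push plus the cassette's weight (1.1 to 1.8 N)
- clamp_bar (a joint): swing of the steel clamp bar (8 x 14 mm section), rad: 0 = level in front of the cassette, resting in the catch on the right upright; pi/2 = upright; 2.35 = leaning out to the left, its stop. Starts open, 1.75 to 2.25. It turns about the stand's x axis, stays where it is left above about 0.8 rad (lower it may sink by itself) and moves with 0.2 to 0.6 N at the knob
- knob (a point): centre of the yellow ball knob, 20 mm diameter, at the free end of the clamp bar, 142 mm from the pivot. Closed, it lies at stand x = -26.5, y = -84, z = 74 mm, 18 mm outside the catch
- bar_pivot (a point): pivot of the clamp bar on the left upright, at stand x = -26.5, y = 58, z = 74 mm
- timer: white kitchen-type timer lying on the worktop, 72 x 66 x 18 mm, bystander; origin: centre of its underside. To its left stand fixed racks of sample tubes, up to 0.22 m above the worktop: cross them higher than that
- beaker: small empty clear beaker, 52 mm wide, 61 mm tall, bystander; origin: centre of its underside
- marker_blue: white marker pen with blue cap, 130 mm long, lying on the worktop, bystander; origin: centre of its underside
Not all that is in view belongs to the job. Several things have the shape of the cassette; the one meant has the colours described above.

How it is judged:
On the way, in this order (a step that is already met when the one before it is completed fails the run):
1. the cassette stands upright in the channels on the seal, the clamp bar still open (horizontal distance between cassette and seat below 0.005 m and z of cassette in the frame of seat below 0.003 m and contact force between cassette and seal above 0.4 N and angle between cassette's own z axis and vertical below 0.08 rad and value of joint clamp_bar above 0.5 rad), for 0.2 s.
2. the clamp bar rests in its catch in front of the seated cassette (value of joint clamp_bar below 0.04 rad and z of cassette in the frame of seat below 0.003 m), for 0.2 s.
3. the cassette is pressed on the seal with 8 to 16 N, steadily for 1.5 s (contact force between cassette and seal between 8 and 16 N and value of joint clamp_bar below 0.04 rad), for 1.5 s.
At the end, for the whole second after the job is handed in: The robot is still pressing the cassette: it stands in both channels within 5 mm of its seat and upright within 0.06 rad, bears on the sprung seal with 8 to 16 N and has pushed it down more than 2 mm, at rest; the clamp bar rests in its catch (within 0.04 rad) (all of step 3 and contact force between any of the fingers, the arm and cassette above 5 N and horizontal distance between cassette and seat below 0.005 m and z of cassette in the frame of seat below -0.002 m and angle between cassette's own z axis and vertical below 0.06 rad and linear speed of cassette below 0.01 m/s); the arm keeps its last pose, push and grip.
It fails at once if the glass cassette pressed on the seal with more than 25 N (contact force between cassette and seal above 25 N).
It fails at once if the cassette tipped over (angle between cassette's own z axis and vertical above 0.5 rad).
It fails at once if the timer, the beaker or the marker disturbed (more than 3 cm) (distance of any of timer, beaker, marker_blue from where it was at the start of the episode above 0.03 m).
It also fails if it takes over 72 s, if anything falls off the work surface, if the arm or the gripper's body presses on something with over 40 N, if the wrist force passes 120 N, or if a joint passes its speed limit or range.

## Working session

There is one attempt and no reset: what is moved stays moved. The work goes in short steps, Python scripts to look and compute and a shell command to move; the robot and the scene stay as the last step left them, time stands still between calls to the robot, and variables do not carry over. Pictures are saved under pics/ and viewed, about 8 in all and at most 12, crops included, and the job is handed in when it is done.

```bash
ls; mkdir -p pics; cat > h.py <<'E'
import numpy as np, cv2
from scipy.spatial.transform import Rotation as R
from workcell import bot
def cloud(cam):
    im,d=bot.read_camera(cam); c=bot.get_calibration(cam)
    K=np.array(c["intrinsics"]);V=np.array(c["view"])
    v,u=np.mgrid[:420,:560]
    P=np.stack([(u-K[0,2])/K[0,0]*d,(v-K[1,2])/K[1,1]*d,d,np.ones_like(d)],-1)@np.linalg.inv(V).T
    P=P[...,:3]; P[d==0]=np.nan
    return im,d,P,K,V
def pt(V,K,u,v,z):
    # intersect pixel ray with plane z
    Ti=np.linalg.inv(V); o=Ti[:3,3]; r=Ti[:3,:3]@np.array([(u-K[0,2])/K[0,0],(v-K[1,2])/K[1,1],1])
    return o+r*(z-o[2])/r[2]
def proj(V,K,p):
    q=V[:3,:3]@np.asarray(p)+V[:3,3]; return (K@q)[:2]/q[2]
E
python3 - <<'E'
from h import *
for c in("scene","top"):
    im,d,P,K,V=cloud(c); cv2.imwrite(f"pics/{c}0.png",im)
    print(c,"campos",np.linalg.inv(V)[:3,3].round(3))
    for t in("cassette","drying_rack","stand","knob","clamp_bar","timer","beaker","marker_blue"):
        for m in bot.masks_of(c,t)[:4]:
            q=P[m["region"]]; print(t,round(m["p"],2),np.array(m["box"]).round(),np.nanmedian(q,0).round(3),np.nanpercentile(q,3,axis=0).round(3),np.nanpercentile(q,97,axis=0).round(3))
print(bot.read_state())
E
```

```text
pics
scene campos [-0.045 -0.504  0.678]
cassette 0.9 [207. 170. 242. 209.] [ 0.57  -0.012  0.048] [ 0.523 -0.022  0.003] [0.617 0.    0.082]
cassette 0.62 [293. 272. 348. 305.] [ 0.406 -0.341  0.06 ] [ 0.397 -0.386  0.014] [ 0.416 -0.294  0.092]
drying_rack 0.76 [278. 281. 348. 334.] [ 0.382 -0.346  0.01 ] [ 0.355 -0.399  0.004] [ 0.438 -0.283  0.035]
stand 0.93 [250. 136. 330. 233.] [ 0.611 -0.174  0.031] [ 0.575 -0.257  0.004] [ 0.672 -0.102  0.199]
knob 0.78 [250. 138. 277. 193.] [ 0.583 -0.117  0.15 ] [ 0.573 -0.139  0.001] [ 0.731 -0.025  0.218]
clamp_bar 0.71 [251. 138. 278. 196.] [ 0.583 -0.118  0.154] [ 0.573 -0.139  0.074] [ 0.591 -0.098  0.218]
beaker 0.66 [381. 211. 407. 243.] [ 0.663 -0.408  0.037] [ 0.651 -0.429 -0.   ] [ 0.701 -0.384  0.06 ]
top campos [ 0.365 -0.199  1.204]
cassette 0.71 [318. 260. 363. 272.] [ 0.409 -0.337  0.091] [ 0.399 -0.383  0.01 ] [ 0.418 -0.292  0.095]
cassette 0.69 [189. 168. 205. 214.] [ 0.572 -0.013  0.065] [ 0.526 -0.023  0.008] [ 0.614 -0.003  0.084]
drying_rack 0.83 [308. 245. 364. 292.] [ 0.406 -0.338  0.011] [ 0.362 -0.396  0.005] [ 0.
[... 616 characters left out ...]
 [ 0.574 -0.338  0.017]
{'time': 0.9, 'q': array([ 1.29208661e+00,  2.63873504e-01,  1.60397979e+00, -8.36243084e-06,
        1.27371272e+00, -3.69086569e-02]), 'joint_vel': array([ 1.21470255e-03, -7.58171674e-05,  2.23775230e-04,  1.10642028e-03,
        1.82336860e-03,  8.45203343e-04]), 'joint_torque': array([-1.93702726e-04, -5.15056264e+01, -3.67726386e+01, -7.81567246e-05,
        6.04498873e-04,  3.09676381e-06]), 'tool_pos': array([0.1616404 , 0.65536177, 0.23130853]), 'tcp_rot': array([3.78890323e-01, 3.11864884e+00, 3.93590593e-05]), 'wrist_force': array([ 0.27750582, -0.73017146,  0.86302634]), 'torque': array([-0.02449509, -0.00807795,  0.02574499]), 'width': 1.0011692547324371}
```

```bash
python3 - <<'E'
import cv2
a=cv2.imread("pics/scene0.png");b=cv2.imread("pics/top0.png")
a=cv2.resize(a[110:340,180:420],None,fx=2.5,fy=2.5,interpolation=2)
cv2.imwrite("pics/a.png",a);
cv2.imwrite("pics/b.png",cv2.resize(b[130:310,170:400],None,fx=3.3,fy=3.3,interpolation=2))
cv2.imwrite("pics/c.png",cv2.imread("pics/scene0.png"))
E
```

```text
(no output)
```

View pics/a.png

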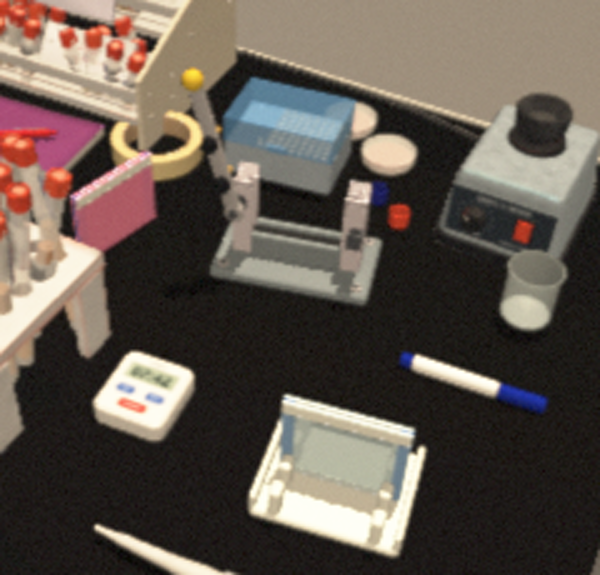

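View pics/b.png

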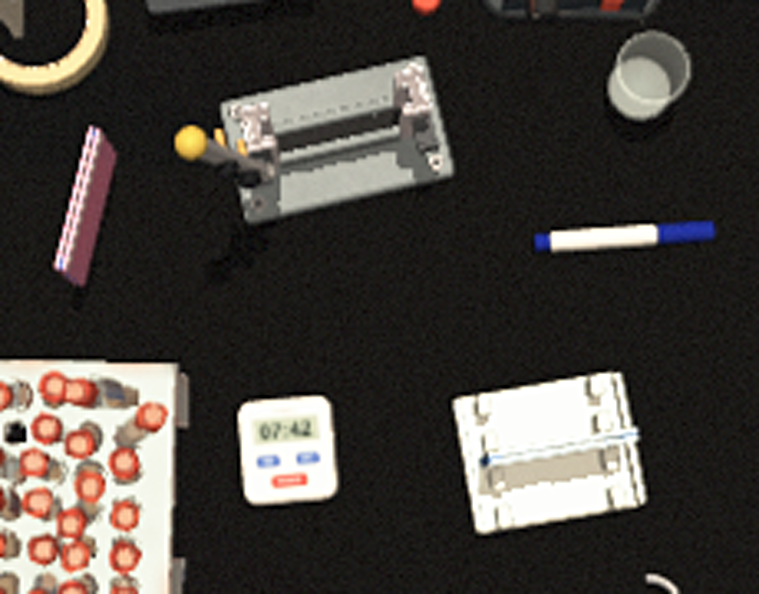

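```bash
cat >> h.py <<'E'
def rel(p,yaw=None):
    "tool-axes shift (mm) to world point p, az (deg) so that tool y points at yaw deg, and tilt error"
    s=bot.read_state(); M=R.from_rotvec(s["tcp_rot"]).as_matrix()
    d=M.T@(np.array(p)-s["tool_pos"])*1000
    y=np.degrees(np.arctan2(M[1,1],M[0,1])); out=[d.round(1)]
    if yaw is not None: 
        y=np.radians(yaw); G=np.array([[-np.sin(y),np.cos(y),0],[np.cos(y),np.sin(y),0],[0,0,-1.]])
        # columns: tool x, y, z
        G=np.column_stack([[-np.sin(y),np.cos(y),0],[np.cos(y),np.sin(y),0],[0,0,-1]])
        out.append(np.degrees(R.from_matrix(M.T@G).as_rotvec()).round(1))
    return out
E
python3 - <<'E'
from h import *
for p,y in (([.16,.655,.33],None),([.42,.42,.33],None),([.56,.05,.33],10),([.408,-.338,.25],10)): print(p,rel(p,y))
s=bot.read_state();M=np.eye(4);M[:3,:3]=R.from_rotvec(s["tcp_rot"]).as_matrix();M[:3,3]=s["tool_pos"]
print((np.array(bot.get_calibration("wrist")["view"])@M).round(3)); print(bot.get_calibration("wrist")["intrinsics"])
# yaw/positions of rack, stand from top
im,d,P,K,V=cloud("top")
for t in("drying_rack","stand"):
    m=bot.masks_of("top",t)[0]["region"]; q=P[m];q=q[np.isfinite(q[:,0])&(q[:,2]<.05)]
    print(t,cv2.minAreaRect(q[:,:2].astype(np.float32)*1000))
m=bot.masks_of("top","cassette")[0]["region"];q=P[m];q=q[q[:,2]>.08];print(cv2.minAreaRect(q[:,:2].astype(np.float32)*1000),len(q))
E
```

```text
[0.16, 0.655, 0.33] [array([  1.5,  -0.7, -98.7])]
[0.42, 0.42, 0.33] [array([-307.2, -166.6,  -98.7])]
[0.56, 0.05, 0.33] [array([-531.7, -492.4,  -98.7]), array([ 0. , -0. , 66.1])]
[0.408, -0.338, 0.25] [array([-477.1, -905.5,  -18.7]), array([ 0. , -0. , 66.1])]
[[ 0.001  1.     0.     0.001]
 [-0.954  0.001 -0.301  0.031]
 [-0.301 -0.     0.954  0.16 ]
 [ 0.     0.     0.     1.   ]]
[[293.40956606   0.         276.00953899]
 [  0.         293.40956606 207.93768563]
 [  0.           0.           1.        ]]
drying_rack ((410.03961181640625, -340.7175598144531), (99.31596374511719, 127.35038757324219), 12.07884693145752)
stand ((633.7850952148438, -180.815185546875), (97.88899230957031, 166.75112915039062), 14.730694770812988)
((569.8814697265625, -10.731422424316406), (8.986506462097168, 95.54170227050781), 78.28543090820312) 102
```

```bash
python3 -m inch '[{"dz":-0.05},{"dz":-0.1},{"dx":-0.1,"dy":-0.05,"dz":-0.1},{"dx":-0.2,"dy":-0.1,"dz":-0.1},{"dx":-0.307,"dy":-0.167,"dz":-0.1},{"dx":-0.307,"dy":-0.167,"dz":-0.1},{"dx":-0.4,"dy":-0.3,"dz":-0.1,"az":10},{"dx":-0.47,"dy":-0.4,"dz":-0.1,"az":20},{"dx":-0.53,"dy":-0.49,"dz":-0.1,"az":30},{"dx":-0.53,"dy":-0.49,"dz":-0.1,"az":40},{"dx":-0.53,"dy":-0.49,"dz":-0.1,"az":50},{"dx":-0.53,"dy":-0.6,"dz":-0.1,"az":60},{"dx":-0.52,"dy":-0.7,"dz":-0.1,"az":66},{"dx":-0.5,"dy":-0.8,"dz":-0.08,"az":66},{"dx":-0.477,"dy":-0.905,"dz":-0.02,"az":66},{"dx":-0.477,"dy":-0.905,"dz":-0.02,"az":66},{"dx":-0.477,"dy":-0.905,"dz":-0.02,"az":66},{"dx":-0.477,"dy":-0.905,"dz":-0.02,"az":66}]' 60
python3 - <<'E'
from h import *
im,d,P,K,V=cloud("wrist"); cv2.imwrite("pics/w1.png",im)
for t in("cassette","drying_rack"):
  for m in bot.masks_of("wrist",t)[:2]:
    q=P[m["region"]];q=q[np.isfinite(q[:,0])]
    print(t,m["p"],m["box"],np.percentile(q,[3,50,97],axis=0).round(3))
    if t=="cassette":
        k=q[q[:,2]>.086]; print(len(k),cv2.minAreaRect(k[:,:2].astype(np.float32)*1000))
    else:
        k=q[q[:,2]>.0]; print(len(k),cv2.minAreaRect(k[:,:2].astype(np.float32)*1000))
E
```

```text
invalid input at $[0]: expected keys dx, dy, dz, ax, ay, az, fingers
```

View pics/w1.png

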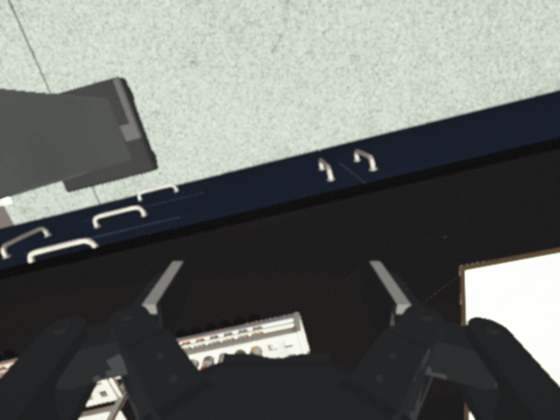

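The rows were refused because every key is needed, so the arm has not moved. The picture shows only the start view: gripper fingers over the work surface's front edge.

```bash
python3 -m inch '[{"dx":0,"dy":0,"dz":-0.05,"ax":0,"ay":0,"az":0,"fingers":1},{"dx":0,"dy":0,"dz":-0.1,"ax":0,"ay":0,"az":0,"fingers":1},{"dx":-0.307,"dy":-0.167,"dz":-0.1,"ax":0,"ay":0,"az":0,"fingers":1},{"dx":-0.307,"dy":-0.167,"dz":-0.1,"ax":0,"ay":0,"az":0,"fingers":1},{"dx":-0.307,"dy":-0.167,"dz":-0.1,"ax":0,"ay":0,"az":0,"fingers":1},{"dx":-0.307,"dy":-0.167,"dz":-0.1,"ax":0,"ay":0,"az":0,"fingers":1},{"dx":-0.53,"dy":-0.49,"dz":-0.1,"ax":0,"ay":0,"az":66,"fingers":1},{"dx":-0.53,"dy":-0.49,"dz":-0.1,"ax":0,"ay":0,"az":66,"fingers":1},{"dx":-0.53,"dy":-0.49,"dz":-0.1,"ax":0,"ay":0,"az":66,"fingers":1},{"dx":-0.53,"dy":-0.49,"dz":-0.1,"ax":0,"ay":0,"az":66,"fingers":1},{"dx":-0.53,"dy":-0.49,"dz":-0.1,"ax":0,"ay":0,"az":66,"fingers":1},{"dx":-0.53,"dy":-0.49,"dz":-0.1,"ax":0,"ay":0,"az":66,"fingers":1},{"dx":-0.53,"dy":-0.49,"dz":-0.1,"ax":0,"ay":0,"az":66,"fingers":1},{"dx":-0.51,"dy":-0.7,"dz":-0.1,"ax":0,"ay":0,"az":66,"fingers":1},{"dx":-0.51,"dy":-0.7,"dz":-0.1,"ax":0,"ay":0,"az":66,"fingers":1},{"dx":-0.51,"dy":-0.7,"dz":-0.1,"ax":0,"ay":0,"az":66,"fingers":1},{"dx":-0.51,"dy":-0.7,"dz":-0.1,"ax":0,"ay":0,"az":66,"fingers":1},{"dx":-0.477,"dy":-0.905,"dz":-0.02,"ax":0,"ay":0,"az":66,"fingers":1},{"dx":-0.477,"dy":-0.905,"dz":-0.02,"ax":0,"ay":0,"az":66,"fingers":1},{"dx":-0.477,"dy":-0.905,"dz":-0.02,"ax":0,"ay":0,"az":66,"fingers":1}]' 60
cat > look1.py <<'E'
from h import *
import sys
im,d,P,K,V=cloud("wrist"); cv2.imwrite(f"pics/{sys.argv[1]}.png",im)
print(bot.read_state()["tool_pos"].round(4))
for t in("cassette","drying_rack"):
  for m in bot.masks_of("wrist",t)[:2]:
    q=P[m["region"]];q=q[np.isfinite(q[:,0])]
    print(t,m["p"],m["box"],np.percentile(q,[3,50,97],axis=0).round(3).tolist())
    if t=="cassette":
        k=q[q[:,2]>.086]; print(len(k),cv2.minAreaRect(k[:,:2].astype(np.float32)*1000))
    else: print(cv2.minAreaRect(q[:,:2].astype(np.float32)*1000))
E
python3 look1.py w2
```

```text
time: 3.75
tool_pos: [0.42, -0.3092, 0.2637]
tcp_rot: [2.016, 2.408, 0.0]
wrist_force: [0.7, -0.5, -0.5]
width: 1.0
[ 0.4155 -0.3141  0.2599]
cassette 0.82 [259.1, 158.1, 268.1, 252.6] [[0.392, -0.389, 0.013], [0.402, -0.338, 0.088], [0.414, -0.297, 0.09]]
520 ((403.137939453125, -344.510009765625), (8.354541778564453, 97.93791198730469), 10.519721031188965)
drying_rack 0.78 [226.8, 148.0, 300.7, 236.3] [[0.355, -0.402, 0.005], [0.403, -0.341, 0.007], [0.448, -0.286, 0.033]]
((401.2826843261719, -344.2242736816406), (96.74813842773438, 119.60978698730469), 10.30075454711914)
```

```bash
python3 -m inch '[{"dx":0,"dy":-0.01,"dz":0,"ax":0,"ay":0,"az":0,"fingers":1},{"dx":0,"dy":-0.01,"dz":0,"ax":0,"ay":0,"az":0,"fingers":1},{"dx":0,"dy":-0.01,"dz":0,"ax":0,"ay":0,"az":0,"fingers":1}]'
python3 look1.py w3; python3 - <<'E'
from h import *
print(rel([.404,-.342,.25],10.4))
E
```

```text
time: 4.28
tool_pos: [0.4096, -0.31, 0.263]
tcp_rot: [-2.019, -2.404, 0.0]
wrist_force: [-0.1, 0.9, 0.6]
width: 1.0
[ 0.4095 -0.3101  0.2628]
cassette 0.93 [268.1, 157.5, 277.0, 257.3] [[0.398, -0.385, 0.014], [0.408, -0.333, 0.092], [0.421, -0.291, 0.093]]
545 ((409.0293273925781, -340.1349182128906), (8.389774322509766, 99.57062530517578), 10.768682479858398)
drying_rack 0.62 [238.0, 150.1, 306.9, 238.7] [[0.362, -0.396, 0.008], [0.408, -0.335, 0.011], [0.455, -0.28, 0.036]]
((409.5187072753906, -341.1849365234375), (97.38935852050781, 125.18498229980469), 10.242737770080566)
[array([-30.4, -10.8,  12.6]), array([-0.1, -0.1, -0.5])]
```

View pics/w3.png

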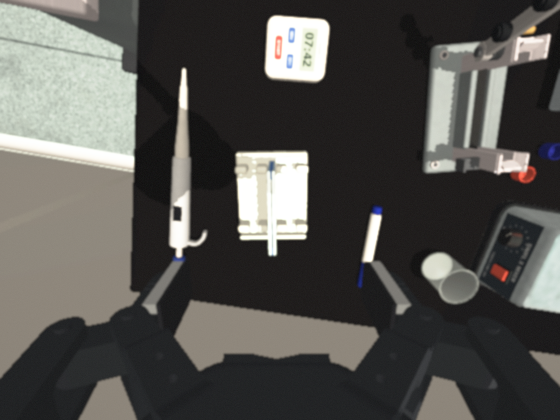

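Picture: the rack with the cassette is centred at about (272,205), the stand at the top right (470,105), the marker at (370,240) and the beaker at (448,278). Nothing lies near the fingers' path. I'll descend to grasp 10 mm below the top edge.

```bash
python3 -m inch '[{"dx":-0.029,"dy":-0.006,"dz":0.06,"ax":0,"ay":0,"az":-0.5,"fingers":1},{"dx":-0.029,"dy":-0.006,"dz":0.1,"ax":0,"ay":0,"az":-0.5,"fingers":1},{"dx":-0.029,"dy":-0.006,"dz":0.13,"ax":0,"ay":0,"az":-0.5,"fingers":1},{"dx":-0.029,"dy":-0.006,"dz":0.16,"ax":0,"ay":0,"az":-0.5,"fingers":0.5},{"dx":-0.029,"dy":-0.006,"dz":0.18,"ax":0,"ay":0,"az":-0.5,"fingers":0},{"dx":-0.029,"dy":-0.006,"dz":0.2,"ax":0,"ay":0,"az":-0.5,"fingers":-0.3},{"dx":-0.029,"dy":-0.006,"dz":0.2,"ax":0,"ay":0,"az":-0.5,"fingers":-0.3},{"dx":-0.029,"dy":-0.006,"dz":0.2,"ax":0,"ay":0,"az":-0.5,"fingers":-0.3},{"dx":-0.029,"dy":-0.006,"dz":0.2,"ax":0,"ay":0,"az":-0.5,"fingers":-0.3}]' 40
python3 - <<'E'
from h import *
print(rel([.409,-.3395,.063],10.5)); im,d,P,K,V=cloud("wrist"); cv2.imwrite("pics/w4.png",im)
for m in bot.masks_of("wrist","cassette")[:2]:
    q=P[m["region"]];print(m["p"],m["box"],np.nanpercentile(q,[3,50,97],axis=0).round(3).tolist())
E
```

```text
time: 5.55
tool_pos: [0.409, -0.3402, 0.0639]
tcp_rot: [-2.01, -2.414, 0.0]
wrist_force: [1.5, -0.1, 0.6]
width: 0.351
[array([0.7, 0.1, 0.9]), array([-0. ,  0. , -0.1])]
0.61 [270.6, 159.2, 288.2, 360.6] [[0.397, -0.381, 0.011], [0.406, -0.326, 0.092], [0.417, -0.291, 0.093]]
```

```bash
python3 -m inch '[{"dx":0,"dy":0,"dz":0,"ax":0,"ay":0,"az":0,"fingers":-1},{"dx":0,"dy":0,"dz":0,"ax":0,"ay":0,"az":0,"fingers":-1},{"dx":0,"dy":0,"dz":0,"ax":0,"ay":0,"az":0,"fingers":-1},{"dx":0,"dy":0,"dz":0,"ax":0,"ay":0,"az":0,"fingers":-1},{"dx":0,"dy":0,"dz":-0.02,"ax":0,"ay":0,"az":0,"fingers":-1},{"dx":0,"dy":0,"dz":-0.06,"ax":0,"ay":0,"az":0,"fingers":-1},{"dx":0,"dy":0,"dz":-0.11,"ax":0,"ay":0,"az":0,"fingers":-1},{"dx":0,"dy":0,"dz":-0.15,"ax":0,"ay":0,"az":0,"fingers":-1},{"dx":0.05,"dy":0.05,"dz":-0.19,"ax":0,"ay":0,"az":0,"fingers":-1},{"dx":0.1,"dy":0.1,"dz":-0.19,"ax":0,"ay":0,"az":0,"fingers":-1},{"dx":0.1,"dy":0.12,"dz":-0.19,"ax":0,"ay":0,"az":0,"fingers":-1},{"dx":0.1,"dy":0.12,"dz":-0.19,"ax":0,"ay":0,"az":0,"fingers":-1},{"dx":0.1,"dy":0.12,"dz":-0.19,"ax":0,"ay":0,"az":0,"fingers":-1},{"dx":0.1,"dy":0.12,"dz":-0.19,"ax":0,"ay":0,"az":0,"fingers":-1}]' 50
python3 - <<'E'
from h import *
im,d,P,K,V=cloud("wrist"); cv2.imwrite("pics/w5.png",im); np.savez("w5.npz",im=im,d=d,P=P,K=K,V=V)
for t in("cassette","stand","clamp_bar","knob"):
  for m in bot.masks_of("wrist",t)[:2]:
    q=P[m["region"]];q=q[np.isfinite(q[:,0])];print(t,m["p"],m["box"],np.percentile(q,[3,50,97],axis=0).round(3).tolist())
    if t=="stand":
        for lo,hi in((.005,.02),(.085,.11)):
            k=q[(q[:,2]>lo)&(q[:,2]<hi)];print(lo,len(k),cv2.minAreaRect(k[:,:2].astype(np.float32)*1000))
E
```

```text
time: 7.4
tool_pos: [0.5076, -0.2206, 0.2528]
tcp_rot: [-2.01, -2.411, 0.002]
wrist_force: [0.0, -0.1, -1.8]
width: 0.085
cassette 0.97 [269.3, 157.5, 289.5, 359.8] [[0.496, -0.271, 0.001], [0.505, -0.206, 0.281], [0.518, -0.172, 0.282]]
cassette 0.87 [337.8, 2.0, 438.0, 28.1] [[0.552, -0.025, 0.004], [0.597, -0.021, 0.037], [0.618, -0.012, 0.082]]
stand 0.92 [338.5, 43.4, 469.0, 241.5] [[0.575, -0.251, 0.011], [0.612, -0.164, 0.037], [0.674, -0.099, 0.22]]
0.005 4373 ((631.8656616210938, -185.5387420654297), (91.33097076416016, 154.7747039794922), 14.556041717529297)
0.085 1240 ((618.6834106445312, -183.97682189941406), (57.06010437011719, 138.54769897460938), 14.6737699508667)
stand 0.42 [178.2, 81.1, 238.3, 141.6] [[0.374, -0.186, 0.016], [0.407, -0.154, 0.019], [0.441, -0.126, 0.02]]
0.005 2993 ((406.5888977050781, -155.83633422851562), (72.20574188232422, 65.49449157714844), 5.791872978210449)
0.085 0 ((0.0, 0.0), (0.0, 0.0), 0.0)
clamp_bar 0.55 [363.5, 44.1, 467.0, 134.6] [[0.573, -0.138, 0.014], [0.582, -0.11, 0.184], [0.616, -0.093, 0.221]]
knob 0.93 [359.3, 44.0, 466.7, 132.1] [[0.573, -0.138, 0.081], [0.581, -0.11, 0.187], [0.599, -0.094, 0.221]]
```

View pics/w5.png

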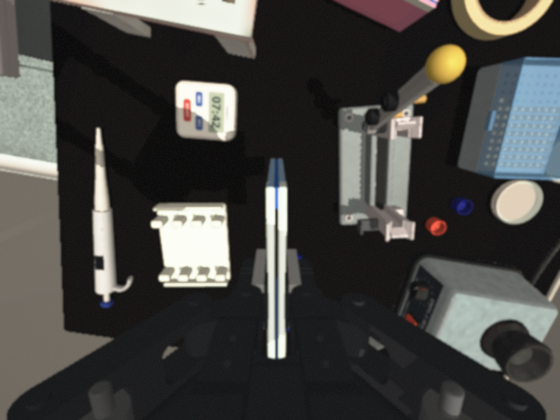

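```bash
python3 - <<'E'
from h import *
im,d,P,K,V=cloud("wrist"); s=bot.read_state()
m=bot.masks_of("wrist","cassette")[0]["region"];q=P[m];q=q[np.isfinite(q[:,0])]
k=q[q[:,2]>q[:,2].max()-.012]; print(s["tool_pos"],np.percentile(k[:,2],[5,50,95]))
r=cv2.minAreaRect(k[:,:2].astype(np.float32)*1000);print(r)
M=R.from_rotvec(s["tcp_rot"]).as_matrix(); print("tool y yaw",np.degrees(np.arctan2(M[1,1],M[0,1])))
print("cassette centre in tool mm",M.T@(np.r_[np.array(r[0])/1000,np.median(k[:,2])]-s["tool_pos"])*1000)
# stand rectangle again, channel walls
ms=bot.masks_of("wrist","stand")[0]["region"];q=P[ms];q=q[np.isfinite(q[:,0])]
k=q[(q[:,2]>.005)&(q[:,2]<.02)];rs=cv2.minAreaRect(k[:,:2].astype(np.float32)*1000);print(rs)
a=np.radians(14.6);ex=np.array([np.cos(a),np.sin(a)]);ey=np.array([-np.sin(a),np.cos(a)])
k=q[(q[:,2]>.092)&(q[:,2]<.11)];L=np.c_[(k[:,:2]-np.array(rs[0])/1000)@np.c_[ex,ey]]*1000
for side in(1,-1):
    l=L[L[:,1]*side>40]; 
    l=l[(l[:,0]>-20)]; print(side,np.percentile(l,[1,50,99],axis=0).round(1).tolist(),np.histogram(l[:,0],bins=np.arange(-24,40,4))[0])
kb=P[bot.masks_of("wrist","knob")[0]["region"]];kb=kb[kb[:,2]>.2];c=kb.mean(0);print("knob",c,np.r_[(c[:2]-np.array(rs[0])/1000)@np.c_[ex,ey]])
T=np.array([.6319,-.1855,.21]);print(rel(T,14.6))
E
```

```text
[ 0.50843187 -0.22046603  0.25364746] [0.07218347 0.07938412 0.0830247 ]
((607.9707641601562, -22.748931884765625), (24.454137802124023, 6.174211502075195), 1.3258157968521118)
tool y yaw 10.38405638973229
cassette centre in tool mm [176.50554342 133.63147467 174.2302359 ]
((631.9025268554688, -185.74212646484375), (91.27544403076172, 155.8509063720703), 14.604731559753418)
1 [[-14.4, 44.7], [3.9, 55.9], [15.0, 63.7]] [  0   0  65  47  57  51  52  68 125  77   0   0   0   0   0]
-1 [[-14.4, -63.0], [2.7, -54.4], [14.3, -44.0]] [ 0  0 47 42 49 39 39 54 89 49  0  0  0  0  0]
knob [ 0.58015983 -0.10183968  0.216757  ] [-0.02892265  0.09423591]
[array([ 11.9, 127.5,  43.6]), array([-0. , -0. , -4.2])]
```

```bash
python3 - <<'E'
from h import *
im,d,P,K,V=cloud("wrist"); s=bot.read_state()
M=R.from_rotvec(s["tcp_rot"]).as_matrix()
q=P[150:370,255:305].reshape(-1,3);q=q[np.isfinite(q[:,0])];L=(q-s["tool_pos"])@M*1000
k=L[(L[:,2]<-20)&(L[:,2]>-40)&(abs(L[:,1])<15)]
print(len(k),np.percentile(k,[1,50,99],axis=0).round(1).tolist())
for lo in range(-55,55,10):
    b=k[(k[:,0]>lo)&(k[:,0]<lo+10)]
    if len(b): print(lo,len(b),np.percentile(b[:,1],[3,97]).round(1),np.median(b[:,2]).round(1))
# vertical edge nearest to camera: tilt
k=L[(L[:,0]>42)&(L[:,0]<56)&(abs(L[:,1])<15)]
for lo in range(-32,60,15):
    b=k[(k[:,2]>lo)&(k[:,2]<lo+15)]
    if len(b): print("z",lo,len(b),np.percentile(b[:,1],[3,97]).round(1),b[:,0].max().round(1))
E
```

```text
3741 [[-35.6, -9.2, -38.7], [10.8, 0.2, -28.0], [49.6, 10.9, -20.7]]
-45 51 [-3.8  3.3] -23.8
-35 232 [-4.5  3.8] -27.8
-25 231 [-4.4  3.7] -27.8
-15 317 [-5.3  4.5] -28.2
-5 414 [-5.3  4.5] -28.6
5 1101 [-9.3 11. ] -28.8
15 335 [-4.5  3.7] -27.8
25 350 [-4.4  3.6] -27.8
35 410 [-4.4  3.5] -27.8
45 300 [-4.3  3.4] -27.6
z -32 471 [-4.3  3.4] 50.0
z -17 111 [-4.2  3.2] 50.1
z -2 83 [-4.2  3.3] 50.0
z 13 63 [-4.   3.2] 50.1
z 28 50 [-4.  3.] 50.1
z 43 25 [-4.   3.2] 50.1
```

```bash
python3 -m inch '[{"dx":0.012,"dy":0.05,"dz":0,"ax":0,"ay":0,"az":-4.2,"fingers":-1},{"dx":0.012,"dy":0.09,"dz":0,"ax":0,"ay":0,"az":-4.2,"fingers":-1},{"dx":0.012,"dy":0.128,"dz":0.03,"ax":0,"ay":0,"az":-4.2,"fingers":-1},{"dx":0.012,"dy":0.128,"dz":0.06,"ax":0,"ay":0,"az":-4.2,"fingers":-1},{"dx":0.012,"dy":0.128,"dz":0.075,"ax":0,"ay":0,"az":-4.2,"fingers":-1},{"dx":0.012,"dy":0.128,"dz":0.075,"ax":0,"ay":0,"az":-4.2,"fingers":-1},{"dx":0.012,"dy":0.128,"dz":0.075,"ax":0,"ay":0,"az":-4.2,"fingers":-1},{"dx":0.012,"dy":0.128,"dz":0.075,"ax":0,"ay":0,"az":-4.2,"fingers":-1}]'
python3 - <<'E'
from h import *
print(rel([.6323,-.1855,.087],14.6),bot.read_state()["tool_pos"],bot.read_state()["wrist_force"])
im,d,P,K,V=cloud("wrist");cv2.imwrite("pics/w6.png",im)
m=bot.masks_of("wrist","stand")[0]["region"];q=P[m];q=q[np.isfinite(q[:,0])]
k=q[(q[:,2]>.005)&(q[:,2]<.02)];print(cv2.minAreaRect(k[:,:2].astype(np.float32)*1000))
E
```

```text
time: 8.9
tool_pos: [0.6332, -0.1857, 0.1807]
tcp_rot: [1.919, 2.484, 0.001]
wrist_force: [-0.2, 0.8, -1.1]
width: 0.082
[array([ 0.6, -1.1, 93.7]), array([0.1, 0.1, 0. ])] [ 0.63322245 -0.18573665  0.18074295] [-0.15805517  0.81863922 -1.05643469]
((632.0888061523438, -185.44247436523438), (92.18778991699219, 154.5830078125), 14.620321273803711)
```

View pics/w6.png

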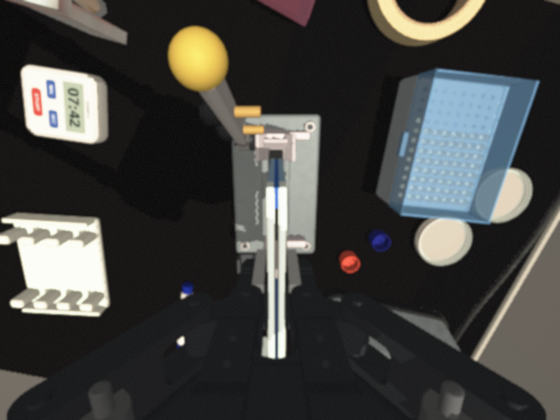

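The cassette plane (276,160) lines up with the left upright's channel at (276,150). The knob at (197,58) is well off to the side. Lowering.

```bash
python3 -m inch '[{"dx":0.0005,"dy":-0.001,"dz":0.015,"ax":0,"ay":0,"az":0,"fingers":-1},{"dx":0.0005,"dy":-0.001,"dz":0.03,"ax":0,"ay":0,"az":0,"fingers":-1},{"dx":0.0005,"dy":-0.001,"dz":0.042,"ax":0,"ay":0,"az":0,"fingers":-1},{"dx":0.0005,"dy":-0.001,"dz":0.054,"ax":0,"ay":0,"az":0,"fingers":-1},{"dx":0.0005,"dy":-0.001,"dz":0.065,"ax":0,"ay":0,"az":0,"fingers":-1},{"dx":0.0005,"dy":-0.001,"dz":0.075,"ax":0,"ay":0,"az":0,"fingers":-1},{"dx":0.0005,"dy":-0.001,"dz":0.075,"ax":0,"ay":0,"az":0,"fingers":-1}]'

```

```text
time: 9.88
tool_pos: [0.6313, -0.1851, 0.1039]
tcp_rot: [-1.921, -2.486, 0.0]
wrist_force: [0.0, -0.1, -1.0]
width: 0.084
```

```bash
python3 -m inch '[{"dx":0,"dy":0.0005,"dz":0.008,"ax":0,"ay":0,"az":0,"fingers":-1},{"dx":0,"dy":0.0005,"dz":0.013,"ax":0,"ay":0,"az":0,"fingers":-1},{"dx":0,"dy":0.0005,"dz":0.016,"ax":0,"ay":0,"az":0,"fingers":-1},{"dx":0,"dy":0.0005,"dz":0.0175,"ax":0,"ay":0,"az":0,"fingers":-1},{"dx":0,"dy":0.0005,"dz":0.0175,"ax":0,"ay":0,"az":0,"fingers":-1},{"dx":0,"dy":0.0005,"dz":0.0175,"ax":0,"ay":0,"az":0,"fingers":-1}]'
python3 -c "
from h import *
for i in range(3): bot.read_camera('wrist');print(bot.read_state()['wrist_force'].round(2),bot.read_state()['tool_pos'].round(4))"
```

```text
time: 10.62
tool_pos: [0.6319, -0.185, 0.0869]
tcp_rot: [1.921, 2.486, 0.0]
wrist_force: [-1.2, 1.2, 1.7]
width: 0.083
[-0.99  1.03  1.88] [ 0.6319 -0.185   0.0868]
[-1.72  0.94  1.17] [ 0.6319 -0.185   0.0868]
[-1.43  0.82  1.67] [ 0.6319 -0.185   0.0868]
```

Seated on the seal (about 1.6 N upward push). Release and retreat upward.

```bash
python3 -m inch '[{"dx":0,"dy":0,"dz":0,"ax":0,"ay":0,"az":0,"fingers":-0.5},{"dx":0,"dy":0,"dz":0,"ax":0,"ay":0,"az":0,"fingers":-0.4},{"dx":0,"dy":0,"dz":0,"ax":0,"ay":0,"az":0,"fingers":-0.3},{"dx":0,"dy":0,"dz":0,"ax":0,"ay":0,"az":0,"fingers":-0.3},{"dx":0,"dy":0,"dz":-0.03,"ax":0,"ay":0,"az":0,"fingers":-0.3},{"dx":0,"dy":0,"dz":-0.08,"ax":0,"ay":0,"az":0,"fingers":-0.3},{"dx":0,"dy":0,"dz":-0.14,"ax":0,"ay":0,"az":0,"fingers":-0.3},{"dx":0,"dy":0,"dz":-0.2,"ax":0,"ay":0,"az":0,"fingers":-1},{"dx":0,"dy":0,"dz":-0.2,"ax":0,"ay":0,"az":0,"fingers":-1},{"dx":0,"dy":0,"dz":-0.2,"ax":0,"ay":0,"az":0,"fingers":-1},{"dx":0,"dy":0,"dz":-0.2,"ax":0,"ay":0,"az":0,"fingers":-1}]'
python3 - <<'E'
from h import *
s=bot.read_state();print(s["tool_pos"].round(4),s["wrist_force"].round(2))
im,d,P,K,V=cloud("wrist");cv2.imwrite("pics/w7.png",im)
a=np.radians(14.6);B=np.array([[np.cos(a),-np.sin(a),0],[np.sin(a),np.cos(a),0],[0,0,1]]);S=(P-[.632,-.1855,0])@B*1000
for t in("cassette","knob"):
  for m in bot.masks_of("wrist",t)[:2]:
    q=S[m["region"]];q=q[np.isfinite(q[:,0])];print(t,m["p"],np.array(m["box"]).round())
    q=q[q[:,2]>(105 if t=="cassette" else 195)]
    if len(q):print(len(q),np.percentile(q,[2,50,98],axis=0).round(1).tolist())
h=cv2.cvtColor(im,cv2.COLOR_BGR2HSV);y=(h[...,0]>18)&(h[...,0]<32)&(h[...,1]>150);q=S[y];q=q[(q[:,2]>150)]
print("yellow",len(q),np.percentile(q,[2,50,98],axis=0).round(1).tolist() if len(q) else 0)
E
```

```text
time: 12.15
tool_pos: [0.6306, -0.1846, 0.284]
tcp_rot: [-1.919, -2.483, 0.002]
wrist_force: [1.3, 0.5, 0.1]
width: 0.001
[ 0.6306 -0.1846  0.284 ] [1.26 0.53 0.11]
cassette 0.76 [276. 138. 285. 235.]
480 [[-3.6, -46.6, 113.2], [0.6, 4.0, 115.1], [3.2, 49.8, 116.6]]
cassette 0.73 [226.   0. 308.  47.]
knob 0.7 [227.  71. 272. 141.]
757 [[-34.3, 84.6, 198.4], [-25.4, 93.9, 218.2], [-17.0, 103.2, 221.6]]
yellow 560 [[-34.7, 86.0, 212.3], [-25.7, 94.2, 217.7], [-17.0, 103.5, 220.8]]
```

View pics/w7.png

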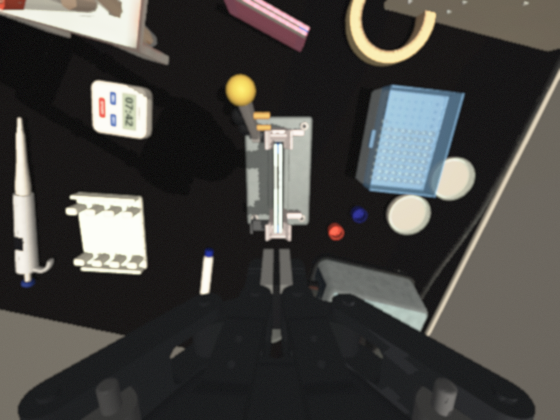

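Picture: the cassette (281,187) stands in both channels, with its top measured at 115 mm, so it is seated. The knob is at (240,90), stand y ≈ 94, z ≈ 211, which gives θ ≈ 1.83. Next I go to the outer side of the knob with shut fingers.

```bash
python3 -m inch '[{"dx":0.06,"dy":-0.028,"dz":0,"ax":0,"ay":0,"az":0,"fingers":-1},{"dx":0.127,"dy":-0.028,"dz":0,"ax":0,"ay":0,"az":0,"fingers":-1},{"dx":0.127,"dy":-0.028,"dz":0,"ax":0,"ay":0,"az":0,"fingers":-1},{"dx":0.127,"dy":-0.028,"dz":0,"ax":0,"ay":0,"az":0,"fingers":-1},{"dx":0.127,"dy":-0.028,"dz":0.04,"ax":0,"ay":0,"az":0,"fingers":-1},{"dx":0.127,"dy":-0.028,"dz":0.079,"ax":0,"ay":0,"az":0,"fingers":-1},{"dx":0.127,"dy":-0.028,"dz":0.079,"ax":0,"ay":0,"az":0,"fingers":-1},{"dx":0.127,"dy":-0.028,"dz":0.079,"ax":0,"ay":0,"az":0,"fingers":-1}]'
cat >> h.py <<'E'
A=np.radians(14.6);B=np.array([[np.cos(A),-np.sin(A),0],[np.sin(A),np.cos(A),0],[0,0,1]])
def st(p): return ((np.asarray(p)-[.632,-.1855,0])@B*1000).round(1)
def world(p): return B@(np.array(p)/1000)+[.632,-.1855,0]
E
python3 - <<'E'
from h import *
print(st(bot.read_state()["tool_pos"]))
for p in [(-29,79,208),(-29,41,204),(-29,14,195),(-29,-6,188),(-29,-26,182),(-29,-45,170)]: print(rel(world(p),14.6))
E
```

```text
time: 13.3
tool_pos: [0.5726, -0.0698, 0.2068]
tcp_rot: [-1.921, -2.483, 0.001]
wrist_force: [-0.2, -0.2, 0.9]
width: -0.0
[-28.3 126.9 206.8]
[array([-47.9,  -0.7,  -1.2]), array([-0.1, -0.1, -0.1])]
[array([-85.9,  -0.6,   2.7]), array([-0.1, -0.1, -0.1])]
[array([-112.9,   -0.6,   11.7]), array([-0.1, -0.1, -0.1])]
[array([-132.9,   -0.5,   18.7]), array([-0.1, -0.1, -0.1])]
[array([-152.9,   -0.5,   24.7]), array([-0.1, -0.1, -0.1])]
[array([-171.9,   -0.5,   36.7]), array([-0.1, -0.1, -0.1])]
```

```bash
python3 -m inch '[{"dx":-0.012,"dy":0,"dz":0,"ax":0,"ay":0,"az":0,"fingers":-1},{"dx":-0.024,"dy":0,"dz":0,"ax":0,"ay":0,"az":0,"fingers":-1},{"dx":-0.036,"dy":0,"dz":0,"ax":0,"ay":0,"az":0,"fingers":-1},{"dx":-0.048,"dy":0,"dz":0,"ax":0,"ay":0,"az":0,"fingers":-1},{"dx":-0.06,"dy":0,"dz":0,"ax":0,"ay":0,"az":0,"fingers":-1},{"dx":-0.073,"dy":0,"dz":0.001,"ax":0,"ay":0,"az":0,"fingers":-1},{"dx":-0.086,"dy":0,"dz":0.003,"ax":0,"ay":0,"az":0,"fingers":-1},{"dx":-0.1,"dy":0,"dz":0.007,"ax":0,"ay":0,"az":0,"fingers":-1},{"dx":-0.113,"dy":0,"dz":0.012,"ax":0,"ay":0,"az":0,"fingers":-1},{"dx":-0.113,"dy":0,"dz":0.012,"ax":0,"ay":0,"az":0,"fingers":-1},{"dx":-0.113,"dy":0,"dz":0.012,"ax":0,"ay":0,"az":0,"fingers":-1}]'
cat > knob.py <<'E'
from h import *
import sys
print(st(bot.read_state()["tool_pos"]),bot.read_state()["wrist_force"].round(2))
for c in ("scene","top","wrist"):
    im,d,P,K,V=cloud(c); cv2.imwrite(f"pics/{sys.argv[1]}_{c}.png",im)
    h=cv2.cvtColor(im,cv2.COLOR_BGR2HSV);y=(h[...,0]>18)&(h[...,0]<32)&(h[...,1]>150)
    S=(P-[.632,-.1855,0])@B*1000
    q=S[y&np.isfinite(P[...,0])];q=q[(abs(q[:,0]+26)<20)&(q[:,1]<130)&(q[:,1]>-110)]
    if len(q):
        m=np.median(q,0);print(c,len(q),m.round(1),"theta",np.arctan2(m[2]-74,58-m[1]).round(3))
E
python3 knob.py k1
```

```text
time: 14.68
tool_pos: [0.6008, -0.1791, 0.1945]
tcp_rot: [-1.921, -2.483, 0.001]
wrist_force: [-0.2, 0.1, -0.0]
width: 0.001
[-28.6  14.  194.5] [-0.17  0.06 -0.01]
scene 55 [-31.8 -10.7 202.8] theta 1.081
```

```bash
python3 -m inch '[{"dx":-0.01,"dy":0,"dz":0.003,"ax":0,"ay":0,"az":0,"fingers":-1},{"dx":-0.02,"dy":0,"dz":0.006,"ax":0,"ay":0,"az":0,"fingers":-1},{"dx":-0.03,"dy":0,"dz":0.009,"ax":0,"ay":0,"az":0,"fingers":-1},{"dx":-0.04,"dy":0,"dz":0.013,"ax":0,"ay":0,"az":0,"fingers":-1},{"dx":-0.05,"dy":0,"dz":0.018,"ax":0,"ay":0,"az":0,"fingers":-1},{"dx":-0.059,"dy":0,"dz":0.025,"ax":0,"ay":0,"az":0,"fingers":-1},{"dx":-0.067,"dy":0,"dz":0.033,"ax":0,"ay":0,"az":0,"fingers":-1},{"dx":-0.074,"dy":0,"dz":0.042,"ax":0,"ay":0,"az":0,"fingers":-1},{"dx":-0.08,"dy":0,"dz":0.051,"ax":0,"ay":0,"az":0,"fingers":-1},{"dx":-0.086,"dy":0,"dz":0.061,"ax":0,"ay":0,"az":0,"fingers":-1},{"dx":-0.09,"dy":0,"dz":0.071,"ax":0,"ay":0,"az":0,"fingers":-1},{"dx":-0.094,"dy":0,"dz":0.081,"ax":0,"ay":0,"az":0,"fingers":-1},{"dx":-0.096,"dy":0,"dz":0.09,"ax":0,"ay":0,"az":0,"fingers":-1},{"dx":-0.097,"dy":0,"dz":0.098,"ax":0,"ay":0,"az":0,"fingers":-1},{"dx":-0.098,"dy":0,"dz":0.104,"ax":0,"ay":0,"az":0,"fingers":-1},{"dx":-0.098,"dy":0,"dz":0.107,"ax":0,"ay":0,"az":0,"fingers":-1},{"dx":-0.098,"dy":0,"dz":0.107,"ax":0,"ay":0,"az":0,"fingers":-1}]'
python3 knob.py k2
```

```text
time: 16.95
tool_pos: [0.6255, -0.2735, 0.0877]
tcp_rot: [-1.92, -2.484, 0.001]
wrist_force: [-0.6, 0.4, 0.5]
width: -0.0
[-28.5 -83.5  87.7] [-0.57  0.45  0.51]
scene 39 [-32.1 -83.7  76.5] theta 0.017
top 1 [-18.9 -86.6  -4. ] theta -0.495
wrist 177 [-21.  -78.1  78.8] theta 0.036
```

```bash
python3 -m inch '[{"dx":0,"dy":0,"dz":0.003,"ax":0,"ay":0,"az":0,"fingers":-1},{"dx":0,"dy":0,"dz":0.005,"ax":0,"ay":0,"az":0,"fingers":-1},{"dx":0,"dy":0,"dz":0.005,"ax":0,"ay":0,"az":0,"fingers":-1}]'
python3 -m inch '[{"dx":0,"dy":0,"dz":-0.05,"ax":0,"ay":0,"az":0,"fingers":-1},{"dx":0,"dy":0,"dz":-0.1,"ax":0,"ay":0,"az":0,"fingers":-1},{"dx":0,"dy":0,"dz":-0.15,"ax":0,"ay":0,"az":0,"fingers":-1},{"dx":0.04,"dy":0.015,"dz":-0.15,"ax":0,"ay":0,"az":0,"fingers":-1},{"dx":0.084,"dy":0.0285,"dz":-0.15,"ax":0,"ay":0,"az":0,"fingers":-1},{"dx":0.084,"dy":0.0285,"dz":-0.15,"ax":0,"ay":0,"az":0,"fingers":-1},{"dx":0.084,"dy":0.0285,"dz":-0.15,"ax":0,"ay":0,"az":0,"fingers":-1},{"dx":0.084,"dy":0.0285,"dz":-0.15,"ax":0,"ay":0,"az":0,"fingers":-1}]'
python3 knob.py k3
python3 - <<'E'
from h import *
im,d,P,K,V=cloud("wrist");S=(P-[.632,-.1855,0])@B*1000
for m in bot.masks_of("wrist","cassette")[:2]:
    q=S[m["region"]];q=q[q[:,2]>105];print(m["p"],len(q),np.nanpercentile(q,[2,50,98],axis=0).round(1).tolist() if len(q) else 0)
a=cv2.imread("pics/k3_wrist.png");b=cv2.imread("pics/k3_scene.png")[120:250,230:400]
cv2.imwrite("pics/k3.png",np.hstack([cv2.resize(a[60:300,150:400],(375,360)),cv2.resize(b,(400,360))]))
E
```

```text
time: 17.48
tool_pos: [0.6261, -0.2737, 0.0838]
tcp_rot: [-1.921, -2.485, 0.0]
wrist_force: [-0.2, 0.1, 2.5]
width: 0.002
time: 18.48
tool_pos: [0.6324, -0.1864, 0.2335]
tcp_rot: [-1.922, -2.484, 0.001]
wrist_force: [-0.1, -0.3, -0.4]
width: -0.001
[ 2.000e-01 -9.000e-01  2.335e+02] [-0.07 -0.3  -0.43]
scene 50 [-32.1 -83.7  79.2] theta 0.036
top 49 [-26.5 -84.9  79.7] theta 0.04
wrist 49 [-32.2 -79.8  80.2] theta 0.045
0.67 0 0
```

View pics/k3.png

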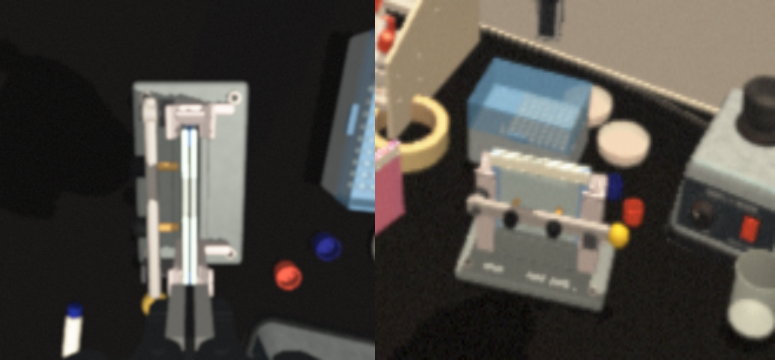

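Picture: the bar lies across in front of the cassette in its catch (pivot at left, knob at (620,236) on the right panel). It is down at θ≈0, and it took 2.5 N there without moving further. The cassette is upright in both channels. Now I descend onto its top edge.

```bash
python3 -m inch '[{"dx":0.001,"dy":0,"dz":0.05,"ax":0,"ay":0,"az":0,"fingers":-1},{"dx":0.001,"dy":0,"dz":0.09,"ax":0,"ay":0,"az":0,"fingers":-1},{"dx":0.001,"dy":0,"dz":0.108,"ax":0,"ay":0,"az":0,"fingers":-1},{"dx":0.001,"dy":0,"dz":0.114,"ax":0,"ay":0,"az":0,"fingers":-1},{"dx":0.001,"dy":0,"dz":0.117,"ax":0,"ay":0,"az":0,"fingers":-1},{"dx":0.001,"dy":0,"dz":0.119,"ax":0,"ay":0,"az":0,"fingers":-1},{"dx":0.001,"dy":0,"dz":0.12,"ax":0,"ay":0,"az":0,"fingers":-1},{"dx":0.001,"dy":0,"dz":0.12,"ax":0,"ay":0,"az":0,"fingers":-1}]'
python3 -c "
from h import *
for i in range(3): bot.read_camera('wrist');s=bot.read_state();print(s['wrist_force'].round(2),st(s['tool_pos']))"
```

```text
time: 19.73
tool_pos: [0.6327, -0.1853, 0.1146]
tcp_rot: [1.922, 2.484, 0.0]
wrist_force: [-0.2, -0.8, 1.6]
width: -0.002
[ 0.42 -0.22  1.77] [  0.7   0.  114.6]
[ 0.86 -0.86  1.17] [7.000e-01 1.000e-01 1.144e+02]
[ 0.76 -0.58  1.92] [  0.7   0.  114.4]
```

```bash
python3 -m inch '[{"dx":0,"dy":0,"dz":0.001,"ax":0,"ay":0,"az":0,"fingers":-1},{"dx":0,"dy":0,"dz":0.002,"ax":0,"ay":0,"az":0,"fingers":-1},{"dx":0,"dy":0,"dz":0.003,"ax":0,"ay":0,"az":0,"fingers":-1},{"dx":0,"dy":0,"dz":0.0035,"ax":0,"ay":0,"az":0,"fingers":-1},{"dx":0,"dy":0,"dz":0.004,"ax":0,"ay":0,"az":0,"fingers":-1},{"dx":0,"dy":0,"dz":0.004,"ax":0,"ay":0,"az":0,"fingers":-1},{"dx":0,"dy":0,"dz":0.004,"ax":0,"ay":0,"az":0,"fingers":-1},{"dx":0,"dy":0,"dz":0.004,"ax":0,"ay":0,"az":0,"fingers":-1}]'
python3 -c "
from h import *
for i in range(3): bot.read_camera('wrist');s=bot.read_state();print(s['wrist_force'].round(2),st(s['tool_pos']))"
```

```text
time: 20.88
tool_pos: [0.6334, -0.1853, 0.1117]
tcp_rot: [1.921, 2.483, 0.001]
wrist_force: [-1.2, 1.0, 7.0]
width: 0.001
[-0.28  0.92  6.53] [  1.4  -0.2 111.7]
[0.06 0.94 6.7 ] [  1.4  -0.2 111.7]
[0.02 1.1  6.94] [  1.4  -0.2 111.7]
```

```bash
python3 -m inch '[{"dx":0,"dy":-0.0005,"dz":0.0015,"ax":0,"ay":0,"az":0,"fingers":-1},{"dx":0,"dy":-0.0005,"dz":0.0025,"ax":0,"ay":0,"az":0,"fingers":-1},{"dx":0,"dy":-0.0005,"dz":0.0033,"ax":0,"ay":0,"az":0,"fingers":-1},{"dx":0,"dy":-0.0005,"dz":0.0033,"ax":0,"ay":0,"az":0,"fingers":-1},{"dx":0,"dy":-0.0005,"dz":0.0033,"ax":0,"ay":0,"az":0,"fingers":-1},{"dx":0,"dy":-0.0005,"dz":0.0033,"ax":0,"ay":0,"az":0,"fingers":-1},{"dx":0,"dy":-0.0005,"dz":0.0033,"ax":0,"ay":0,"az":0,"fingers":-1},{"dx":0,"dy":-0.0005,"dz":0.0033,"ax":0,"ay":0,"az":0,"fingers":-1},{"dx":0,"dy":-0.0005,"dz":0.0033,"ax":0,"ay":0,"az":0,"fingers":-1}]'
python3 -c "
from h import *
for i in range(4): bot.read_camera('wrist');s=bot.read_state();print(s['wrist_force'].round(2),st(s['tool_pos']))"
```

```text
time: 22.15
tool_pos: [0.6342, -0.1853, 0.1104]
tcp_rot: [1.92, 2.481, 0.004]
wrist_force: [-0.9, 2.5, 9.1]
width: -0.002
[-0.63  1.65  9.42] [  2.1  -0.4 110.4]
[-1.07  1.22  9.1 ] [  2.1  -0.4 110.4]
[-0.66  2.28  9.04] [  2.2  -0.3 110.4]
[-0.73  2.15 10.38] [  2.2  -0.4 110.4]
```

Push ≈ 9.4 N plus about 1.45 N weight gives about 11 N, and the compression (≈ 5.5 mm → 11 N) agrees. Now I hold with the same target.

```bash
python3 -m inch '[{"dx":0,"dy":-0.0014,"dz":0.0024,"ax":0,"ay":0,"az":0,"fingers":-1},{"dx":0,"dy":-0.0014,"dz":0.0024,"ax":0,"ay":0,"az":0,"fingers":-1},{"dx":0,"dy":-0.0014,"dz":0.0024,"ax":0,"ay":0,"az":0,"fingers":-1},{"dx":0,"dy":-0.0014,"dz":0.0024,"ax":0,"ay":0,"az":0,"fingers":-1},{"dx":0,"dy":-0.0014,"dz":0.0024,"ax":0,"ay":0,"az":0,"fingers":-1},{"dx":0,"dy":-0.0014,"dz":0.0024,"ax":0,"ay":0,"az":0,"fingers":-1},{"dx":0,"dy":-0.0014,"dz":0.0024,"ax":0,"ay":0,"az":0,"fingers":-1},{"dx":0,"dy":-0.0014,"dz":0.0024,"ax":0,"ay":0,"az":0,"fingers":-1},{"dx":0,"dy":-0.0014,"dz":0.0024,"ax":0,"ay":0,"az":0,"fingers":-1},{"dx":0,"dy":-0.0014,"dz":0.0024,"ax":0,"ay":0,"az":0,"fingers":-1},{"dx":0,"dy":-0.0014,"dz":0.0024,"ax":0,"ay":0,"az":0,"fingers":-1},{"dx":0,"dy":-0.0014,"dz":0.0024,"ax":0,"ay":0,"az":0,"fingers":-1},{"dx":0,"dy":-0.0014,"dz":0.0024,"ax":0,"ay":0,"az":0,"fingers":-1},{"dx":0,"dy":-0.0014,"dz":0.0024,"ax":0,"ay":0,"az":0,"fingers":-1},{"dx":0,"dy":-0.0014,"dz":0.0024,"ax":0,"ay":0,"az":0,"fingers":-1},{"dx":0,"dy":-0.0014,"dz":0.0024,"ax":0,"ay":0,"az":0,"fingers":-1}]'
python3 knob.py k4
python3 - <<'E'
from h import *
F=[]
for i in range(8): im,d,P,K,V=cloud("wrist");s=bot.read_state();F.append(np.r_[s["wrist_force"],st(s["tool_pos"])])
print(np.mean(F,0).round(2),np.std(F,0).round(2))
cv2.imwrite("pics/k5.png",np.hstack([cv2.resize(im[60:300,150:400],(375,360)),cv2.resize(cv2.imread("pics/k4_scene.png")[120:250,230:400],(400,360))]))
im,d,P,K,V=cloud("scene");m=bot.masks_of("scene","cassette")
S=(P-[.632,-.1855,0])@B*1000
for x in m[:3]:
    q=S[x["region"]];print(x["p"],np.nanpercentile(q,[2,50,98],axis=0).round(1).tolist())
im,d,P,K,V=cloud("top")
for t in("timer","beaker","marker_blue"):
    print(t,[np.nanmedian(P[x["region"]],0).round(3).tolist() for x in bot.masks_of("top",t)[:1]])
E
```

```text
time: 24.35
tool_pos: [0.6341, -0.1854, 0.1102]
tcp_rot: [1.919, 2.479, 0.007]
wrist_force: [-0.8, 2.7, 10.6]
width: -0.001
[  2.   -0.4 110.2] [-0.81  2.69 10.59]
scene 52 [-31.5 -83.5  78.4] theta 0.031
top 48 [-26.7 -85.4  78.8] theta 0.033
[ -0.85   1.81   9.89   2.02  -0.4  110.16] [0.56 0.58 0.42 0.04 0.   0.05]
0.9 [[-13.6, -43.8, 35.6], [-2.9, 4.0, 87.1], [4.8, 48.5, 110.3]]
0.69 [[-59.3, 161.6, 4.0], [-17.3, 183.7, 49.0], [26.2, 207.2, 81.8]]
0.18 [[-303.7, -148.0, 5.3], [-263.1, -90.8, 10.0], [-210.7, -33.6, 35.9]]
timer [[0.406, -0.156, 0.018]]
beaker [[0.682, -0.411, 0.023]]
marker_blue [[0.564, -0.395, 0.012]]
```

View pics/k5.png

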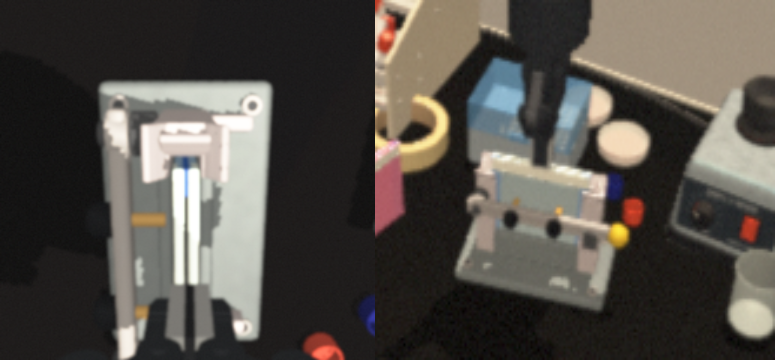

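The fingers press the middle of the top edge, the cassette is upright, the bar is in its catch, and the bystanders have not moved. Force steady at about 11.3 N. Handing in.

```bash
python3 -c "
from h import *
s=bot.read_state();print(s['time'],s['wrist_force'].round(2));print(bot.finish_job())"
```

```text
25.2 [-0.41  1.63  9.23]
the job is handed in; nothing more can be done
None
```

I took the cassette out of the rack, slid it down the channels onto the seal, and swung the bar into its catch. The shut fingertips then pressed the top edge. I handed the job in at about 25 s, still pressing.

**Force:** the wrist showed a steady push of 9.9 N (spread 0.4 N, last single reading 9.2 N). With the cassette's weight of about 1.5 N that makes about 11.3 N on the seal. The compression of 5 to 6 mm agrees. I had no direct reading of the seal force.

**Position:** the cassette's top edge measured 110 mm above the worktop, against 115 mm unloaded. It looked upright in both channels in the last picture.

**Clamp bar:** the cameras gave 0.03 rad from the visible upper side of the knob, so the true angle should be nearer 0. The bar also took a 2.5 N push there without moving further.

**Bystanders:** the timer, beaker and marker were within about 3 mm of their starting places.

**What disagreed or failed:**
- **Sideways drift:** under load the fingertips drifted about 2 mm towards the back of the stand, with 1 to 2 N of side force. They stayed on the 8 mm edge.
- **Refused move:** my first move command was refused because it left out some keys, and nothing moved.

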